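Clear the key row of a loudspeaker test console

TASK

One of the four identical keys on the test console has been left latched down; clear it for the next loudspeaker. With a fingertip, tap each key lightly, one after another along the row, beginning with the key beside the rotary knob, to feel which one is already down; only after tapping all four, press that key in firmly and let it spring up. Do not press the up keys in, pick nothing up, and leave everything else on the bench where it is.

Things in the scene. Friction and masses are not known exactly. Their poses are not given: they have to be found in the camera images.
- console: Fixed aluminium console, 200 (x) by 340 (y) by 60 mm high, turned up to 20 degrees. Origin: centre of its underside, z up. Keys in a row along its y axis on its flat top, at console x = 0, y = +42.5, -2.5, -47.5, -92.5 mm. A fixed black knob (48 mm across, 22 mm high) at y = +120 mm marks the end of the row to start from.
- key1: Grey push key beside the black rotary knob (first); all four identical. Origin: centre of the top face of its cap, z up, x and y as the console. Cap 36 mm (x) by 26 mm (y). Up, its top is 76 mm above the bench, 16 mm above the console; travel 7 mm straight down to a hard stop. The next key is 45 mm away.
- key2: Grey push key second from the knob; all four identical. Origin: centre of the top face of its cap, z up, x and y as the console. Any up key gives under a touch: it starts to move at about 1.2 N and takes 0.6 N more per mm (about 5.5 N at the stop). Going in more than 5 mm counts as pressed in.
- key3: Grey push key third from the knob; all four identical. Origin: centre of the top face of its cap, z up, x and y as the console. The one latched key (any of the four) stands about 4 mm lower, top about 72 mm above the bench, and does not give until about 3.5 N.
- key4: Grey push key furthest from the knob (fourth); all four identical. Origin: centre of the top face of its cap, z up, x and y as the console. The latched key, pressed on, unlatches about 1.5 mm below its latched height; press to the stop (3 mm, about 5.5 N) to be sure. It springs fully up when let go.
- standoff: Loose brass standoff, 16 mm diameter, 30 mm tall, upright on the console top on the robot's side of the keys. Origin: centre of its foot. A bystander: leave it alone.
- bit_box: Loose black bit box, 34 x 70 x 18 mm, on the console top behind the keys. Origin: centre of its underside. A bystander: leave it alone.
- glue: Loose white bottle, 38 mm diameter, 95 mm tall, on the bench by the end of the console away from the knob. Origin: centre of its foot. A bystander: leave it alone.
- tape: Loose roll of brown tape, 90 mm outside diameter, 24 mm high, lying on the bench by the knob end of the console. Origin: centre of its underside. A bystander: leave it alone.
- speaker: Loose black loudspeaker unit, 132 mm diameter, 53 mm high, on the bench to the left. Origin: centre of its underside. A bystander: leave it alone.
- driver: Loose cordless driver lying on its side on the bench to the right, about 210 x 155 mm, 48 mm high. Origin: under its barrel. A bystander: leave it alone.
- screwdriver: Loose hand screwdriver lying on the bench beyond the console. Origin: under the middle. A bystander: leave it alone.
- screw_cup: Loose steel bowl, 56 mm diameter, 28 mm high, on the console top in front of the knob. Origin: centre of its underside. A bystander: leave it alone.

How it is judged:
By the outcome, as a careful person would: the job done as asked, in the order asked, and still so for the second after the job is handed in, with the robot touching nothing.
It also fails if it takes over 51 s, if anything falls off the work surface, if the arm or the gripper's body presses on something with over 40 N, if the wrist force passes 120 N, or if a joint passes its speed limit or range.

ROBOT

A 6-joint arm with a two-finger parallel gripper is mounted at the origin on the work surface. World frame = base frame: x ahead of the robot, y to its left, z up, the work surface at z = 0. Lengths are in m, angles in rad, forces in N, time in s.
With the tool pointing down it reaches from about 0.35 to 0.775 m from the base axis. Payload 5.5 kg.
Tool frame: the origin (TCP) lies where the fingers leave the gripper's body, on its centre line; the fingertips stand 73 mm ahead of it and the grasp point (between the pads) lies 54 mm ahead of it; z points along the fingers, y is the direction in which the jaws open and shut (so a half turn about z gives the same grasp; the last joint's range is limited). The gripper opens to 85 mm and grips with 20 to 120 N. Pads are 22 mm wide; open, the fingers measure 114 mm over their backs; the gripper's body (76 mm by 85 mm) begins 54 mm behind the grasp point. The pads swing forward as they close: fully open they stand 13 mm farther back than shut.
Start: joints at [1.17, 0.313, 0.046, 1.304, 0, 1.431], TCP at [0.148, 0.556, 0.304] pointing down, gripper open.
Joint ranges: [-2.76, 2.76], [-0.86, 1.69], [-1.03, 1.26], [-2.2, 2.34], [-1.47, 1.5], [-3.14, 3.14]. Speed limits (rad/s): [2.57, 2.57, 3.14, 3.14, 3.14, 3.14].

INTERFACE

Orientations are given as a unit quaternion [w, x, y, z].
In Python, from workcell import env, read_camera, job, cut_out gives the robot as it stands.
- The arm moves only by the tool servo_tool, never from a script. Its argument "deltas" is a list of rows, each an object of numbers: "dx", "dy", "dz": the shift along the world's x, y, z in mm; "rx", "ry", "rz": the turn, a rotation vector about the world's x, y, z in rad; "fingers": the closure, from -1 (fully open) to 1 (shut). A call has 1 to 8 rows; each row shifts and turns the commanded pose from where the row before left it; what a row does not reach is not made up. A row lasts 1/10 s, in which the tool goes at most 50 mm and 8.59 degrees, less where a joint would pass 70% of its speed; a pose out of reach is approached as far as the arm can. A call is refused whole if a number of a shift passes 50 or a number of a turn 0.15, either way. A call with a gripper value outside its range is refused whole. The fingers move at their own pace and stop on an object; "newtons" is the grip in N (left out, the last holds). Time passes only in rows, so rows that do not move let the fingers close. It gives the time, the measured TCP pose, the force and the opening at its end, in the units of the state.
- env.get_state(): the state, without advancing time (a new reading comes with each control period).
- read_camera(name): name is "scene" or "top" or "wrist"; returns a dict with "img" (480x640x3 uint8, red, green, blue), "intrinsics" (3x3 intrinsics, pixels), "k1" (the pictures are not rectified: a ray, as slopes to the right and down, at radius r is drawn at 1 + k1 r^2 times it, then the intrinsics apply), "extrinsics" (4x4, takes a point from camera to world coordinates); the wrist camera has in their place "hand_eye" (4x4, takes a point from camera to tool coordinates, whose origin is the TCP and whose axes are the flange's). Camera axes: x right, y down, z forward; pixel columns grow to the right and rows downward; lengths in m; the calibration is good to about 2 mm. A picture is of the moment at which its call begins: read the wrist's pose just before it. There is no depth.
- job.hand_in(): hands the job in, once; it reports no verdict.
Trained networks look in the newest picture that a camera, given by its name, has taken for a name from the list of things; names that differ only in an ending like _2 or _b are one class to them, and where a whole thing is asked for, a point or a joint stands for the part that bears it (a point fixed in the world has none). Each returns a list of dicts, best first, with "confidence" (0 to 1); they miss things now and then, are a little off and sometimes report something else, mostly with a low value. They report only what shows in the picture. A call takes as long as a camera call.
- cut_out(target, camera): "region" (480x640 bool, what is visible of it) and "extent" ([left, top, right, bottom] in pixels, round what is visible of it).
The state is a dict: "clock": time; "joint_pos": joint angles; "qvel": joint speeds; "tau": joint torques, N m; "tcp_pos": TCP position; "orientation": TCP orientation; "wrist_force": force on the tool from outside, world axes, zero at the start; "ft_torque": the same for the moment, N m; "finger_gap": finger opening in m.
Only numpy, scipy, OpenCV 4.12 (cv2) and the standard library are available. Lean on these libraries where they do the work, as an engineer would, in place of code of your own. Each camera call takes 0.05 s, during which the arm holds its last target. There are 200 camera calls.

## Working session

There is one attempt and no reset: what is moved stays moved. The work goes in short steps, Python scripts to look and compute and a tool call to move; the robot and the scene stay as the last step left them, time stands still between calls to the robot, and variables do not carry over. Pictures are saved under pics/ and viewed, about 8 in all and at most 12, crops included, and the job is handed in when it is done.

Besides the shell and the picture viewer there is one more tool, called after ">>>" as a command line: name --argument value ..., lists and objects as JSON in quotes. servo_tool: Moves the arm, as the interface text tells. Its arguments: {"type":"object","properties":{"deltas":{"type":"array"},"newtons":{"type":"number"}},"required":["deltas"]}

```bash
mkdir -p pics; cat > h.py <<'E'
from workcell import env, read_camera, job, cut_out
import numpy as np, cv2
def rays(c,px):
    K=np.array(c["intrinsics"],float);k=float(c["k1"])
    d=cv2.undistortPoints(np.array(px,float).reshape(-1,1,2),K,np.array([k,0,0,0,0.])).reshape(-1,2)
    return np.c_[d,np.ones(len(d))]
def toplane(c,px,z,E=None):
    E=np.array(c["extrinsics"]) if E is None else E
    d=rays(c,px)@E[:3,:3].T;o=E[:3,3]
    return o+d*((z-o[2])/d[:,2])[:,None]
def save(c,n): cv2.imwrite('pics/'+n,c["img"][:,:,::-1])
E
python3 - <<'E'
from h import *
s=env.get_state();print({k:np.round(v,3) for k,v in s.items()})
c=read_camera("top");save(c,'top.png')
d=read_camera("scene");save(d,'scene.png')
for n in ["console","key1","standoff","bit_box","screw_cup","glue"]:
    for r in cut_out(n,"top")[:5]:
        m=r["region"];v,u=np.nonzero(m);z={"console":.06,"key1":.076}.get(n,.06)
        p=toplane(c,[[u.mean(),v.mean()]],z)[0]
        print(n,round(r["confidence"],2),r["extent"],np.round([u.mean(),v.mean()],1),np.round(p,4))
print(c["extrinsics"])
E
```

```text
{'clock': np.float64(0.0), 'joint_pos': array([1.17 , 0.314, 0.045, 1.304, 0.   , 1.431]), 'qvel': array([-0.002,  0.001, -0.001, -0.001,  0.001, -0.   ]), 'tau': array([-1.0000e-03, -4.8063e+01,  2.9853e+01,  1.9000e-02, -0.0000e+00,
       -0.0000e+00]), 'tcp_pos': array([0.148, 0.555, 0.303]), 'orientation': array([-0.   ,  0.13 ,  0.992, -0.001]), 'wrist_force': array([-0.349, -0.422, -0.751]), 'ft_torque': array([ 0.02 ,  0.017, -0.009]), 'finger_gap': np.float64(0.085)}
console 0.92 [199.2, 218.7, 353.3, 332.7] [277.2 273.5] [0.5132 0.1151 0.06  ]
console 0.48 [302.2, 253.1, 319.8, 271.7] [310.8 262.1] [0.5424 0.0328 0.06  ]
key1 0.6 [266.0, 265.1, 282.5, 279.4] [275.2 272.6] [0.5144 0.1187 0.076 ]
key1 0.6 [302.4, 256.1, 318.9, 269.0] [310.5 261.9] [0.5414 0.0333 0.076 ]
key1 0.48 [287.3, 259.5, 300.8, 276.0] [293.2 267.5] [0.5272 0.0753 0.076 ]
key1 0.45 [250.7, 272.2, 267.2, 288.4] [257.3 278.3] [0.5001 0.1618 0.076 ]
bit_box 0.87 [232.7, 245.1, 261.8, 262.2] [246.5 254.3] [0.5598 0.1919 0.06  ]
screw_cup 0.81 [223.9, 303.3, 239.8, 323.1] [231.8 311.6] [0.4192 0.2235 0.06  ]
glue 0.61 [347.1, 224.2, 364.7, 238.9] [358.8 232.9] [ 0.6166 -0.0854  0.06  ]
[[ 0.01126735 -0.99197495  0.12593151  0.42736879]
 [-0.99986424 -0.0126911  -0.01050916  0.01527064]
 [ 0.01202303 -0.125796   -0.99198327  1.36794568]
 [ 0.          0.          0.          1.        ]]
```

```bash
python3 -c "
import cv2;a=cv2.imread('pics/top.png')[190:360,150:410];cv2.imwrite('pics/topc.png',cv2.resize(a,None,fx=3,fy=3,interpolation=cv2.INTER_CUBIC))"
```

```text
(no output)
```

View pics/scene.png

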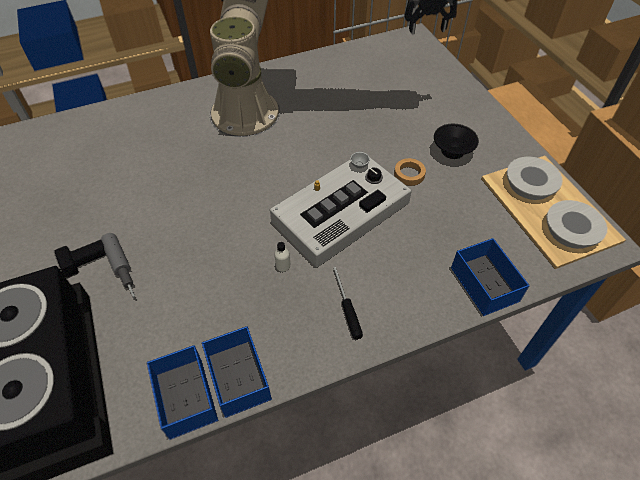

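View pics/topc.png

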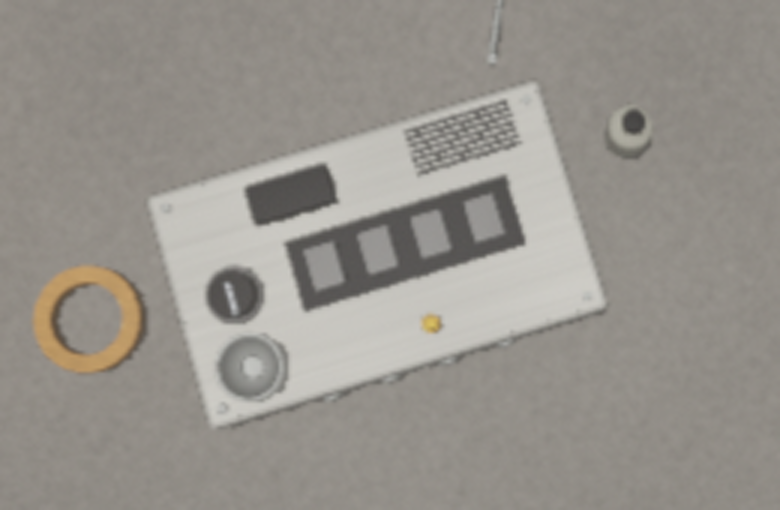

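The scene and top views show the console turned about 18°. In the top crop the keys are at (324,265), (377,248), (432,233) and (485,217), starting beside the knob at (234,294). The standoff, bowl and bit box sit well clear of the row. I'm moving above key1 with the fingers shut and the jaw axis along console x.

>>> servo_tool --deltas '[{"dx": 22,"dy": -24.5,"dz": -2,"rz": -0.062,"fingers": 1},{"dx": 22,"dy": -24.5,"dz": -2,"rz": -0.062,"fingers": 1},{"dx": 22,"dy": -24.5,"dz": -2,"rz": -0.062,"fingers": 1},{"dx": 22,"dy": -24.5,"dz": -2,"rz": -0.062,"fingers": 1},{"dx": 22,"dy": -24.5,"dz": -2,"rz": -0.062,"fingers": 1},{"dx": 22,"dy": -24.5,"dz": -2,"rz": -0.062,"fingers": 1},{"dx": 22,"dy": -24.5,"dz": -2,"rz": -0.062,"fingers": 1},{"dx": 22,"dy": -24.5,"dz": -2,"rz": -0.062,"fingers": 1}]' --newtons 40

```text
invalid input at $.deltas[0]: expected keys dx, dy, dz, rx, ry, rz, fingers
```

>>> servo_tool --deltas '[{"dx": 22,"dy": -24.5,"dz": -2,"rz": -0.062,"fingers": 1},{"dx": 22,"dy": -24.5,"dz": -2,"rz": -0.062,"fingers": 1},{"dx": 22,"dy": -24.5,"dz": -2,"rz": -0.062,"fingers": 1},{"dx": 22,"dy": -24.5,"dz": -2,"rz": -0.062,"fingers": 1},{"dx": 22,"dy": -24.5,"dz": -2,"rz": -0.062,"fingers": 1},{"dx": 22,"dy": -24.5,"dz": -2,"rz": -0.062,"fingers": 1},{"dx": 22,"dy": -24.5,"dz": -2,"rz": -0.062,"fingers": 1},{"fingers": 1}]'

```text
invalid input at $.deltas[0]: expected keys dx, dy, dz, rx, ry, rz, fingers
```

```bash
cat >> h.py <<'E'
def wristE(c,s):
    from scipy.spatial.transform import Rotation as R
    q=s["orientation"];T=np.eye(4);T[:3,:3]=R.from_quat([q[1],q[2],q[3],q[0]]).as_matrix();T[:3,3]=s["tcp_pos"]
    return T@np.array(c["hand_eye"])
E
python3 - <<'E'
from h import *
s=env.get_state();print({k:np.round(v,4) for k,v in s.items() if k not in("tau","qvel")})
c=read_camera("wrist");save(c,'w1.png');E=wristE(c,s)
for n in ["key1","standoff","bit_box","screw_cup"]:
    for r in cut_out(n,"wrist")[:6]:
        l,t,rr,b=r["extent"];v,u=np.nonzero(r["region"])
        m=cv2.minAreaRect(np.c_[u,v].astype(np.float32))
        print(n,round(r["confidence"],2),np.round(r["extent"]),np.round(toplane(c,[m[0]],.076 if n=="key1" else .06,E)[0],4),np.round(m[1:2],0))
E
```

```text
{'clock': np.float64(0.4), 'joint_pos': array([ 1.1704,  0.3133,  0.046 ,  1.3036, -0.    ,  1.4312]), 'tcp_pos': array([0.1483, 0.5555, 0.3038]), 'orientation': array([-0.000e+00,  1.300e-01,  9.915e-01, -1.000e-04]), 'wrist_force': array([-1.0093,  0.1009,  0.2046]), 'ft_torque': array([-0.0009,  0.0305, -0.0401]), 'finger_gap': np.float64(0.0852)}
```

View pics/w1.png

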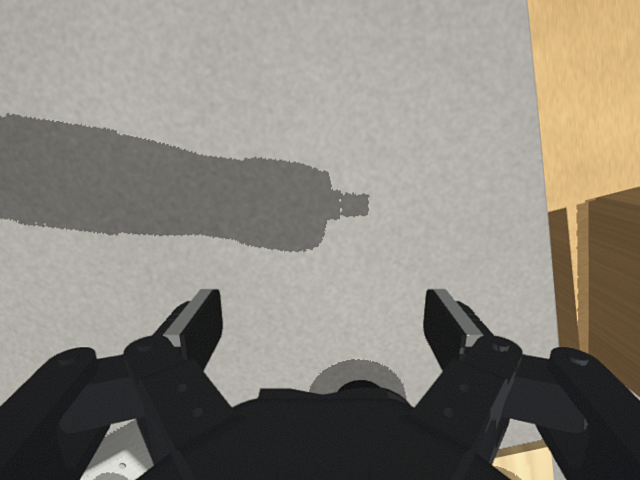

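Every row needs all seven keys, so both calls were refused. The wrist view is still from the start pose and shows only the bench and the open fingers. I'll resend the moves in full.

>>> servo_tool --deltas '[{"dx": 22,"dy": -24.5,"dz": -2,"rx": 0,"ry": 0,"rz": -0.062,"fingers": 1},{"dx": 22,"dy": -24.5,"dz": -2,"rx": 0,"ry": 0,"rz": -0.062,"fingers": 1},{"dx": 22,"dy": -24.5,"dz": -2,"rx": 0,"ry": 0,"rz": -0.062,"fingers": 1},{"dx": 22,"dy": -24.5,"dz": -2,"rx": 0,"ry": 0,"rz": -0.062,"fingers": 1},{"dx": 22,"dy": -24.5,"dz": -2,"rx": 0,"ry": 0,"rz": -0.062,"fingers": 1},{"dx": 22,"dy": -24.5,"dz": -2,"rx": 0,"ry": 0,"rz": -0.062,"fingers": 1},{"dx": 22,"dy": -24.5,"dz": -2,"rx": 0,"ry": 0,"rz": -0.062,"fingers": 1},{"dx": 22,"dy": -24.5,"dz": -2,"rx": 0,"ry": 0,"rz": -0.062,"fingers": 1}]' --newtons 40

```text
clock: 1.45
tcp_pos: [0.325, 0.3585, 0.2881]
orientation: [0.0, 0.371, 0.929, 0.0]
wrist_force: [0.6, 0.0, 0.4]
finger_gap: -0.0003
```

>>> servo_tool --deltas '[{"dx": 22,"dy": -24.5,"dz": -2,"rx": 0,"ry": 0,"rz": -0.062,"fingers": 1},{"dx": 22,"dy": -24.5,"dz": -2,"rx": 0,"ry": 0,"rz": -0.062,"fingers": 1},{"dx": 22,"dy": -24.5,"dz": -2,"rx": 0,"ry": 0,"rz": -0.062,"fingers": 1},{"dx": 22,"dy": -24.5,"dz": -2,"rx": 0,"ry": 0,"rz": -0.062,"fingers": 1},{"dx": 22,"dy": -24.5,"dz": -2,"rx": 0,"ry": 0,"rz": -0.062,"fingers": 1},{"dx": 22,"dy": -24.5,"dz": -2,"rx": 0,"ry": 0,"rz": -0.062,"fingers": 1},{"dx": 22,"dy": -24.5,"dz": -2,"rx": 0,"ry": 0,"rz": -0.062,"fingers": 1},{"dx": 0,"dy": 0,"dz": 0,"rx": 0,"ry": 0,"rz": 0,"fingers": 1}]'

```text
clock: 2.25
tcp_pos: [0.4807, 0.1856, 0.2736]
orientation: [0.001, 0.563, 0.826, 0.0]
wrist_force: [-0.2, 0.7, 0.6]
finger_gap: 0.0006
```

```bash
cat > look.py <<'E'
from h import *
import sys
s=env.get_state();print({k:np.round(v,4) for k,v in s.items() if k not in("tau","qvel")})
c=read_camera("wrist");save(c,sys.argv[1]);E=wristE(c,s)
for r in cut_out("key1","wrist")[:6]:
    v,u=np.nonzero(r["region"]);m=cv2.minAreaRect(np.c_[u,v].astype(np.float32))
    bx=toplane(c,cv2.boxPoints(m),.076,E)[:,:2];a,b=bx[1]-bx[0],bx[2]-bx[1]
    y=a if abs(a[1])>abs(a[0]) else b; y=y*np.sign(y[1])
    print(round(r["confidence"],2),np.round(m[0]),np.round(bx.mean(0),4),"sides",np.round([np.linalg.norm(a),np.linalg.norm(b)],4),"yaw",round(float(np.degrees(np.arctan2(-y[0],y[1]))),1))
t=E[:3,:3];R=t@np.array(c["hand_eye"])[:3,:3].T;print("tool y",np.round(R[:,1],3),"z",np.round(R[:,2],3))
E
python3 look.py w2.png
```

```text
{'clock': np.float64(2.25), 'joint_pos': array([ 2.1300e-01,  2.0860e-01, -1.6760e-01,  1.1934e+00, -1.0000e-03,
        1.4093e+00]), 'tcp_pos': array([0.4807, 0.1856, 0.2736]), 'orientation': array([7.000e-04, 5.631e-01, 8.264e-01, 1.000e-04]), 'wrist_force': array([-0.1772,  0.7025,  0.6258]), 'ft_torque': array([-0.0217,  0.0142, -0.0005]), 'finger_gap': np.float64(0.0006)}
0.89 [332. 257.] [0.4977 0.1634] sides [0.0296 0.0353] yaw 17.5
0.72 [322. 384.] [0.536 0.044] sides [0.0139 0.0235] yaw 21.8
tool y [0.931 0.366 0.001] z [ 0.001 -0.001 -1.   ]
```

View pics/w2.png

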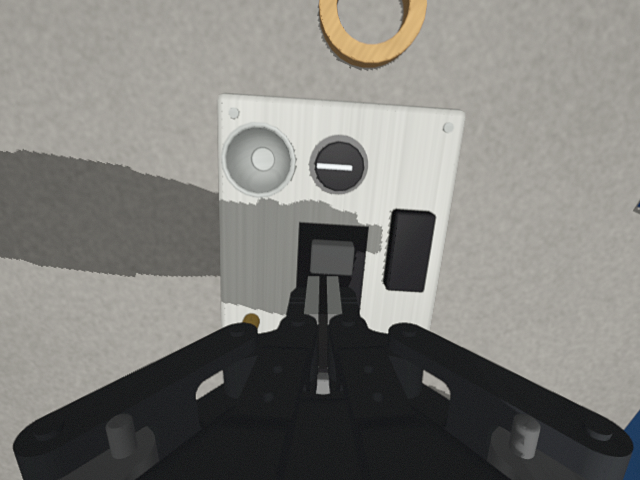

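The wrist view puts key1 at pixel (332,257) → (0.498, 0.163), which agrees with the top camera. The knob and bowl are ahead of the fingers and clear. Next I descend to just above key1.

>>> servo_tool --deltas '[{"dx": 9,"dy": -12,"dz": 0,"rx": 0,"ry": 0,"rz": -0.03,"fingers": 1},{"dx": 9,"dy": -12,"dz": -20,"rx": 0,"ry": 0,"rz": -0.03,"fingers": 1},{"dx": 0,"dy": 0,"dz": -35,"rx": 0,"ry": 0,"rz": 0,"fingers": 1},{"dx": 0,"dy": 0,"dz": -35,"rx": 0,"ry": 0,"rz": 0,"fingers": 1},{"dx": 0,"dy": 0,"dz": -18,"rx": 0,"ry": 0,"rz": 0,"fingers": 1},{"dx": 0,"dy": 0,"dz": -6,"rx": 0,"ry": 0,"rz": 0,"fingers": 1},{"dx": 0,"dy": 0,"dz": 0,"rx": 0,"ry": 0,"rz": 0,"fingers": 1},{"dx": 0,"dy": 0,"dz": 0,"rx": 0,"ry": 0,"rz": 0,"fingers": 1}]'

```text
clock: 3.15
tcp_pos: [0.497, 0.1645, 0.1611]
orientation: [0.001, 0.585, 0.811, 0.001]
wrist_force: [0.8, -0.6, -0.0]
finger_gap: 0.0
```

```bash
python3 look.py w3.png; python3 - <<'E'
from h import *
d=read_camera("scene");save(d,'s3.png')
cv2.imwrite('pics/s3c.png',cv2.resize(d["img"][130:270,260:420,::-1],None,fx=5,fy=4,interpolation=cv2.INTER_CUBIC)[:560])
E
```

```text
{'clock': np.float64(3.15), 'joint_pos': array([ 0.1662,  0.3023, -0.3349,  0.9316, -0.    ,  1.4165]), 'tcp_pos': array([0.497 , 0.1645, 0.1611]), 'orientation': array([7.000e-04, 5.852e-01, 8.109e-01, 7.000e-04]), 'wrist_force': array([ 0.7518, -0.5628, -0.0308]), 'ft_torque': array([-0.008 ,  0.0294, -0.0001]), 'finger_gap': np.float64(0.0)}
0.82 [324. 275.] [0.4965 0.1686] sides [0.0224 0.0362] yaw 10.5
0.53 [206. 387.] [0.4557 0.0862] sides [0.0151 0.0065] yaw -33.5
tool y [0.949 0.315 0.002] z [ 0.002  0.    -1.   ]
```

View pics/w3.png

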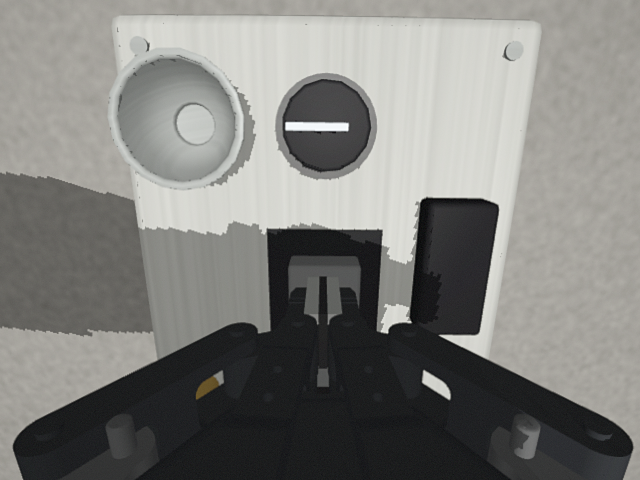

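The wrist view shows the tip centred sideways on key1 (cap columns 289–360, pads near 323). The near edge is hidden, so I'll fix the position along the row from the cap's far edge (row 256) and the knob top at (327,125).

```bash
python3 - <<'E'
from h import *
s=env.get_state();c=read_camera("wrist");E=wristE(c,s)
a=np.radians(17.8);Y=np.array([-np.sin(a),np.cos(a)]);X=np.array([np.cos(a),np.sin(a)])
p=toplane(c,[[324,256]],.076,E)[0,:2]-.013*Y
k=toplane(c,[[327,125]],.082,E)[0,:2]-.0775*Y
f=toplane(c,[[324,230]],.061,E)[0,:2]
h=cv2.boundingRect
t=s["tcp_pos"][:2]
for n,q in(("edge",p),("knob",k),("panel far edge",f)): print(n,np.round(q,4),"tcp minus it, console x,y mm",np.round([(t-q)@X*1e3,(t-q)@Y*1e3],1))
c=read_camera("top")
P=toplane(c,np.array([[324,265],[377,248],[432,233],[485,217]])/3+[150,190],.076)[:,:2];print(np.round(P,4))
d=P[3]-P[0];print("yaw",np.degrees(np.arctan2(d[0],-d[1])))
E
```

```text
edge [0.4974 0.1654] tcp minus it, console x,y mm [-0.6 -0.9]
knob [0.4994 0.1612] tcp minus it, console x,y mm [-1.2  3.7]
panel far edge [0.4907 0.1862] tcp minus it, console x,y mm [ -0.6 -22.8]
[[0.4999 0.1601]
 [0.5142 0.1176]
 [0.5269 0.0733]
 [0.5404 0.0306]]
yaw 17.3721004640807
```

>>> servo_tool --deltas '[{"dx": 1.5,"dy": -2,"dz": -5,"rx": 0,"ry": 0,"rz": 0,"fingers": 1},{"dx": 0,"dy": 0,"dz": -3,"rx": 0,"ry": 0,"rz": 0,"fingers": 1},{"dx": 0,"dy": 0,"dz": -1,"rx": 0,"ry": 0,"rz": 0,"fingers": 1},{"dx": 0,"dy": 0,"dz": -1,"rx": 0,"ry": 0,"rz": 0,"fingers": 1},{"dx": 0,"dy": 0,"dz": 0,"rx": 0,"ry": 0,"rz": 0,"fingers": 1}]'

```text
clock: 3.9
tcp_pos: [0.4976, 0.162, 0.1496]
orientation: [-0.0, 0.585, 0.811, -0.0]
wrist_force: [0.5, 0.0, 0.0]
finger_gap: -0.0
```

>>> servo_tool --deltas '[{"dx": 0,"dy": 0,"dz": -1,"rx": 0,"ry": 0,"rz": 0,"fingers": 1},{"dx": 0,"dy": 0,"dz": 0,"rx": 0,"ry": 0,"rz": 0,"fingers": 1}]'

```text
clock: 4.1
tcp_pos: [0.4977, 0.1621, 0.1488]
orientation: [-0.0, 0.585, 0.811, -0.0]
wrist_force: [-1.3, 0.4, 0.9]
finger_gap: 0.0
```

>>> servo_tool --deltas '[{"dx": 0,"dy": 0,"dz": -1,"rx": 0,"ry": 0,"rz": 0,"fingers": 1},{"dx": 0,"dy": 0,"dz": 0,"rx": 0,"ry": 0,"rz": 0,"fingers": 1}]'

```text
clock: 4.3
tcp_pos: [0.4978, 0.1621, 0.148]
orientation: [0.0, 0.585, 0.811, 0.0]
wrist_force: [-0.3, -0.2, -0.3]
finger_gap: 0.0001
```

>>> servo_tool --deltas '[{"dx": 0,"dy": 0,"dz": -1,"rx": 0,"ry": 0,"rz": 0,"fingers": 1},{"dx": 0,"dy": 0,"dz": 0,"rx": 0,"ry": 0,"rz": 0,"fingers": 1}]'

```text
clock: 4.5
tcp_pos: [0.4978, 0.1621, 0.147]
orientation: [0.0, 0.585, 0.811, 0.0]
wrist_force: [-0.1, 0.2, 1.2]
finger_gap: -0.0001
```

>>> servo_tool --deltas '[{"dx": 0,"dy": 0,"dz": 0,"rx": 0,"ry": 0,"rz": 0,"fingers": 1}]'

```text
clock: 4.6
tcp_pos: [0.4979, 0.1621, 0.1471]
orientation: [0.0, 0.585, 0.811, 0.0]
wrist_force: [0.5, -0.3, 1.7]
finger_gap: -0.0
```

>>> servo_tool --deltas '[{"dx": 0,"dy": 0,"dz": -1,"rx": 0,"ry": 0,"rz": 0,"fingers": 1},{"dx": 0,"dy": 0,"dz": 0,"rx": 0,"ry": 0,"rz": 0,"fingers": 1}]'

```text
clock: 4.8
tcp_pos: [0.4979, 0.1621, 0.146]
orientation: [0.0, 0.585, 0.811, 0.0]
wrist_force: [-0.8, -0.5, 2.3]
finger_gap: 0.0003
```

>>> servo_tool --deltas '[{"dx": 0,"dy": 0,"dz": 0,"rx": 0,"ry": 0,"rz": 0,"fingers": 1}]'

```text
clock: 4.9
tcp_pos: [0.4979, 0.1621, 0.146]
orientation: [0.0, 0.585, 0.811, 0.0]
wrist_force: [0.2, 1.1, 2.8]
finger_gap: -0.0004
```

```bash
cat > f.py <<'E'
from h import *
F=[];Z=[]
for i in range(6):
    read_camera("wrist");s=env.get_state();F.append(s["wrist_force"]);Z.append(s["tcp_pos"])
print("F",np.round(np.mean(F,0),2),"+-",np.round(np.std(F,0)[2]/6**.5,2),"tcp",np.round(np.mean(Z,0),5),s["clock"])
E
python3 f.py
```

```text
F [-0.53  0.15  2.73] +- 0.1 tcp [0.49786 0.16212 0.14599] 5.2
```

Key1 gives softly, reading 2.7 N after about 2.5 mm, which fits an up key. Lift and move to key2.

>>> servo_tool --deltas '[{"dx": 0,"dy": 0,"dz": 12,"rx": 0,"ry": 0,"rz": 0,"fingers": 1},{"dx": 6.5,"dy": -21.5,"dz": 0,"rx": 0,"ry": 0,"rz": 0,"fingers": 1},{"dx": 7,"dy": -21.5,"dz": 0,"rx": 0,"ry": 0,"rz": 0,"fingers": 1},{"dx": 0,"dy": 0,"dz": -6,"rx": 0,"ry": 0,"rz": 0,"fingers": 1},{"dx": 0,"dy": 0,"dz": -2,"rx": 0,"ry": 0,"rz": 0,"fingers": 1},{"dx": 0,"dy": 0,"dz": -1,"rx": 0,"ry": 0,"rz": 0,"fingers": 1},{"dx": 0,"dy": 0,"dz": 0,"rx": 0,"ry": 0,"rz": 0,"fingers": 1}]'

```text
clock: 5.9
tcp_pos: [0.5107, 0.1196, 0.1487]
orientation: [-0.0, 0.585, 0.811, -0.0]
wrist_force: [-0.2, -0.1, 0.8]
finger_gap: -0.0002
```

```bash
python3 f.py
```

```text
F [ 0.08 -0.03  0.05] +- 0.15 tcp [0.51112 0.11956 0.14895] 6.2
```

>>> servo_tool --deltas '[{"dx": 0,"dy": 0,"dz": -1,"rx": 0,"ry": 0,"rz": 0,"fingers": 1},{"dx": 0,"dy": 0,"dz": 0,"rx": 0,"ry": 0,"rz": 0,"fingers": 1}]'

```text
clock: 6.4
tcp_pos: [0.5114, 0.1193, 0.148]
orientation: [0.0, 0.585, 0.811, 0.0]
wrist_force: [0.6, 0.1, 0.9]
finger_gap: 0.0002
```

```bash
python3 f.py
```

```text
F [-0.12  1.35  1.57] +- 0.2 tcp [0.51138 0.11922 0.14804] 6.7
```

>>> servo_tool --deltas '[{"dx": 0,"dy": 0,"dz": -1,"rx": 0,"ry": 0,"rz": 0,"fingers": 1},{"dx": 0,"dy": 0,"dz": 0,"rx": 0,"ry": 0,"rz": 0,"fingers": 1}]'

```text
clock: 6.9
tcp_pos: [0.5114, 0.1191, 0.1469]
orientation: [0.0, 0.585, 0.811, 0.0]
wrist_force: [-1.3, 0.8, 0.4]
finger_gap: 0.0
```

```bash
python3 f.py
```

```text
F [0.07 1.45 2.25] +- 0.15 tcp [0.51138 0.11913 0.14698] 7.2
```

>>> servo_tool --deltas '[{"dx": 0,"dy": 0,"dz": -1,"rx": 0,"ry": 0,"rz": 0,"fingers": 1},{"dx": 0,"dy": 0,"dz": 0,"rx": 0,"ry": 0,"rz": 0,"fingers": 1}]'

```text
clock: 7.4
tcp_pos: [0.5114, 0.1191, 0.1459]
orientation: [0.0, 0.585, 0.811, 0.0]
wrist_force: [0.0, 2.4, 3.2]
finger_gap: -0.0001
```

```bash
python3 f.py
```

```text
F [0.27 1.69 2.73] +- 0.24 tcp [0.51139 0.11912 0.146  ] 7.7
```

Key2 is up too: it rises 0.6 N/mm and reads the same 2.7 N at the same height as key1. Now key3.

>>> servo_tool --deltas '[{"dx": 0,"dy": 0,"dz": 12,"rx": 0,"ry": 0,"rz": 0,"fingers": 1},{"dx": 6.5,"dy": -21.5,"dz": 0,"rx": 0,"ry": 0,"rz": 0,"fingers": 1},{"dx": 7,"dy": -21.5,"dz": 0,"rx": 0,"ry": 0,"rz": 0,"fingers": 1},{"dx": 0,"dy": 0,"dz": -6,"rx": 0,"ry": 0,"rz": 0,"fingers": 1},{"dx": 0,"dy": 0,"dz": 0,"rx": 0,"ry": 0,"rz": 0,"fingers": 1},{"dx": 0,"dy": 0,"dz": -3,"rx": 0,"ry": 0,"rz": 0,"fingers": 1},{"dx": 0,"dy": 0,"dz": -1,"rx": 0,"ry": 0,"rz": 0,"fingers": 1},{"dx": 0,"dy": 0,"dz": -1,"rx": 0,"ry": 0,"rz": 0,"fingers": 1}]'

```text
clock: 8.5
tcp_pos: [0.5243, 0.0765, 0.1469]
orientation: [-0.0, 0.585, 0.811, -0.0]
wrist_force: [-0.6, -0.8, 2.4]
finger_gap: 0.0
```

```bash
python3 f.py
```

```text
F [-1.29  0.46  2.37] +- 0.12 tcp [0.52442 0.07647 0.14692] 8.8
```

Key3 is up as well, with 2.4 N at 0.147 where a latched key would not yet be touched. Now key4.

>>> servo_tool --deltas '[{"dx": 0,"dy": 0,"dz": 11,"rx": 0,"ry": 0,"rz": 0,"fingers": 1},{"dx": 6.5,"dy": -21.5,"dz": 0,"rx": 0,"ry": 0,"rz": 0,"fingers": 1},{"dx": 7,"dy": -21.5,"dz": 0,"rx": 0,"ry": 0,"rz": 0,"fingers": 1},{"dx": 0,"dy": 0,"dz": -6,"rx": 0,"ry": 0,"rz": 0,"fingers": 1},{"dx": 0,"dy": 0,"dz": 0,"rx": 0,"ry": 0,"rz": 0,"fingers": 1},{"dx": 0,"dy": 0,"dz": -3,"rx": 0,"ry": 0,"rz": 0,"fingers": 1},{"dx": 0,"dy": 0,"dz": -1,"rx": 0,"ry": 0,"rz": 0,"fingers": 1},{"dx": 0,"dy": 0,"dz": -1,"rx": 0,"ry": 0,"rz": 0,"fingers": 1}]'

```text
clock: 9.6
tcp_pos: [0.538, 0.0337, 0.1468]
orientation: [-0.0, 0.585, 0.811, -0.0]
wrist_force: [0.4, 0.4, 1.1]
finger_gap: -0.0002
```

```bash
python3 f.py
```

```text
F [ 0.23 -0.21  0.24] +- 0.08 tcp [0.53818 0.03342 0.14688] 9.9
```

There is no contact at this height, so key4 is the low one. I still need to feel it, so I'll go down gently.

>>> servo_tool --deltas '[{"dx": 0,"dy": 0,"dz": -1,"rx": 0,"ry": 0,"rz": 0,"fingers": 1},{"dx": 0,"dy": 0,"dz": -1,"rx": 0,"ry": 0,"rz": 0,"fingers": 1},{"dx": 0,"dy": 0,"dz": 0,"rx": 0,"ry": 0,"rz": 0,"fingers": 1}]'

```text
clock: 10.2
tcp_pos: [0.5383, 0.033, 0.1449]
orientation: [0.0, 0.585, 0.811, 0.0]
wrist_force: [0.1, -0.2, 0.9]
finger_gap: -0.0
```

```bash
python3 f.py
```

```text
F [ 0.26  0.18 -0.15] +- 0.18 tcp [0.53826 0.03306 0.14489] 10.5
```

>>> servo_tool --deltas '[{"dx": 0,"dy": 0,"dz": -0.4,"rx": 0,"ry": 0,"rz": 0,"fingers": 1},{"dx": 0,"dy": 0,"dz": 0,"rx": 0,"ry": 0,"rz": 0,"fingers": 1}]'

```text
clock: 10.7
tcp_pos: [0.5383, 0.0331, 0.1447]
orientation: [0.0, 0.585, 0.811, 0.0]
wrist_force: [-0.6, 0.2, 2.5]
finger_gap: -0.0002
```

```bash
python3 f.py
```

```text
F [-1.18  0.15  2.71] +- 0.23 tcp [0.53829 0.03308 0.1447 ] 11.0
```

Key4 is stiff at 4 mm lower (2.7 N, no give), so it is the latched one and all four are now tapped. I'll lift off and then press key4 firmly to its stop.

>>> servo_tool --deltas '[{"dx": 0,"dy": 0,"dz": 6,"rx": 0,"ry": 0,"rz": 0,"fingers": 1},{"dx": 0,"dy": 0,"dz": 0,"rx": 0,"ry": 0,"rz": 0,"fingers": 1},{"dx": 0,"dy": 0,"dz": -5,"rx": 0,"ry": 0,"rz": 0,"fingers": 1},{"dx": 0,"dy": 0,"dz": -1,"rx": 0,"ry": 0,"rz": 0,"fingers": 1},{"dx": 0,"dy": 0,"dz": -1.5,"rx": 0,"ry": 0,"rz": 0,"fingers": 1},{"dx": 0,"dy": 0,"dz": -1.5,"rx": 0,"ry": 0,"rz": 0,"fingers": 1},{"dx": 0,"dy": 0,"dz": -0.5,"rx": 0,"ry": 0,"rz": 0,"fingers": 1},{"dx": 0,"dy": 0,"dz": 0,"rx": 0,"ry": 0,"rz": 0,"fingers": 1}]'

```text
clock: 11.8
tcp_pos: [0.5385, 0.0331, 0.1416]
orientation: [0.0, 0.585, 0.811, 0.0]
wrist_force: [-0.5, -0.2, 6.8]
finger_gap: -0.0002
```

```bash
python3 f.py
```

```text
F [-0.92  0.59  6.66] +- 0.2 tcp [0.53851 0.03308 0.14163] 12.1
```

The stop is reached: 3.1 mm down at 6.7 N. I'll ease up and check that the key follows, then retreat.

>>> servo_tool --deltas '[{"dx": 0,"dy": 0,"dz": 3,"rx": 0,"ry": 0,"rz": 0,"fingers": 1},{"dx": 0,"dy": 0,"dz": 2.5,"rx": 0,"ry": 0,"rz": 0,"fingers": 1},{"dx": 0,"dy": 0,"dz": 0,"rx": 0,"ry": 0,"rz": 0,"fingers": 1}]'

```text
clock: 12.4
tcp_pos: [0.5385, 0.0331, 0.1468]
orientation: [0.0, 0.585, 0.811, 0.0]
wrist_force: [2.0, 0.2, 2.2]
finger_gap: -0.0002
```

```bash
python3 f.py
```

```text
F [1.07 0.05 2.41] +- 0.09 tcp [0.53851 0.03307 0.14649] 12.7
```

>>> servo_tool --deltas '[{"dx": 0,"dy": 0,"dz": 10,"rx": 0,"ry": 0,"rz": 0,"fingers": 1},{"dx": 0,"dy": 0,"dz": 35,"rx": 0,"ry": 0,"rz": 0,"fingers": 1},{"dx": 0,"dy": 0,"dz": 40,"rx": 0,"ry": 0,"rz": 0,"fingers": 1},{"dx": -30,"dy": -10,"dz": 30,"rx": 0,"ry": 0,"rz": 0,"fingers": 1},{"dx": -40,"dy": -20,"dz": 0,"rx": 0,"ry": 0,"rz": 0,"fingers": 1},{"dx": -40,"dy": -20,"dz": 0,"rx": 0,"ry": 0,"rz": 0,"fingers": 1},{"dx": 0,"dy": 0,"dz": 0,"rx": 0,"ry": 0,"rz": 0,"fingers": 1}]'

```text
clock: 13.4
tcp_pos: [0.4226, -0.0173, 0.2612]
orientation: [-0.002, 0.586, 0.81, -0.001]
wrist_force: [-1.2, -0.2, -0.1]
finger_gap: -0.0001
```

```bash
python3 f.py; python3 - <<'E'
from h import *
d=read_camera("scene");save(d,'s4.png')
cv2.imwrite('pics/s4c.png',cv2.resize(d["img"][130:270,260:440,::-1],None,fx=4,fy=4,interpolation=cv2.INTER_CUBIC))
E
```

```text
F [ 0.35 -0.04  0.07] +- 0.13 tcp [ 0.42799 -0.01697  0.26183] 13.7
```

View pics/s4c.png

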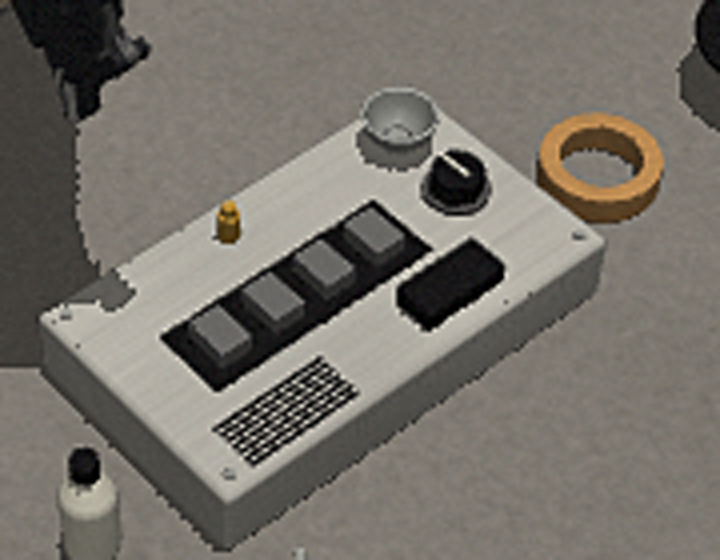

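In this crop all four keys stand up (caps at about (220,335), (273,297), (323,264) and (375,232)). The standoff, bowl, bit box, bottle and tape are undisturbed, and the gripper is clear.

```bash
python3 -c "
from h import *
print(job.hand_in(), env.get_state()['clock'])"
```

```text
the job is handed in; nothing more can be done
the job is handed in; nothing more can be done
```

The latched key was key4, the one furthest from the knob. It has been pressed in and has sprung up, and the job was handed in at about 14 s.

- **Tapping:** I tapped keys 1 to 4 in order from the knob with the shut fingertips.
    - **Keys 1–3:** each gave softly at the up height, with at most 2.7 N and about 2.5 mm of travel, so none was pressed in.
    - **Key4:** it was met about 4 mm lower and held firm at 2.7 N.
- **Clearing it:** after all four taps I lifted off and pressed key4 to its stop, 3.1 mm at 6.7 N. On release it pushed back with 2.4 N near the up height, matching the other up keys.
- **Last checks:** the final picture shows all four keys standing up and the bystanders around the console apparently unmoved. The gripper was clear of everything, with about 0 N at the wrist. I did not check the driver, screwdriver and speaker in a final picture, but the arm did not go near them.
- **Disagreements:** my position estimates for key1 differed by up to 5 mm along the row, so I used about their mean. The first few force readings on key1 were too noisy to judge singly and only became clear once averaged. My first two move calls were refused because each row needs all seven numbers; nothing moved.

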